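# Tip the salvaged parts into the tin and close it

### The arm

A 6-joint arm with a two-finger parallel gripper is mounted at the origin on the work surface. World frame = base frame: x ahead of the robot, y to its left, z up, the work surface at z = 0. Lengths are in mm, angles in rad, forces in N, time in s.
With the tool pointing down it reaches from about 300 to 775 mm from the base axis. Payload 14.6 kg.
Tool frame: the origin (TCP) lies midway between the tips of the shut fingers; the grasp point (between the pads) lies 19 mm behind it (manip.grasp_offset is the distance from the TCP to the grasp point, in mm); z points along the fingers, y is the line along which they close (so a half turn about z gives the same grasp; the last joint's range is limited). The gripper opens to 94 mm and grips with 3 to 60 N. Pads are 16 mm wide; open, the fingers measure 119 mm over their backs; the gripper's body (75 mm by 177 mm) begins 78 mm behind the grasp point.
Start: joints at [-1.342, 0.3, 1.521, -0, 1.321, -0.067], TCP at [160.321, -526.105, 205.446] pointing down, gripper open.
Joint ranges: [-3.03, 3.03], [-0.79, 2.21], [0.23, 2.52], [-1.04, 4.18], [0, 3.07], [-2.55, 2.55]. Speed limits (rad/s): [2.22, 2.22, 2.57, 3.14, 3.14, 3.14].

### API

Orientations are given as [roll, pitch, yaw] about the fixed x, y, z axes, in that order (R = Rz(yaw) Ry(pitch) Rx(roll)).
In Python, from cell import manip, viewer gives the robot as it stands. The module is installed in compiled form; this text tells all that it offers.
- The arm moves only by the tool move_arm, never from a script. Its argument "moves" is a list of rows, each a list of 4 numbers: the shift along the tool's x, y, z in m, then the turn about the tool's z in rad. A call has 1 to 12 rows; each row is the pose to reach, as a shift and turn from the pose commanded when the call began, along the tool's axes at that moment; what a row does not reach only later rows make up. A row lasts 1/10 s, in which the tool goes at most 50 mm and 8.59 degrees, less where a joint would pass 70% of its speed; a pose out of reach is approached as far as the arm can. A call with a gripper value outside its range is refused whole. "jaw" is the finger opening in m, from 0 to 0.094, set as the call begins (left out, the last holds). The fingers move at their own pace and stop on an object; "squeeze" is the grip in N (left out, the last holds). Time passes only in rows, so rows that repeat a pose let the fingers close. It gives the time, the measured TCP pose, the force, the opening and the grip force at its end, in the units of the state.
- manip.read_state(): the state, without advancing time (a new reading comes with each control period).
- viewer.camera(name): name is "side" or "top"; returns a dict with "frame" (400x640x3 uint8, blue, green, red), "z_map" (400x640 float32, mm along the optical axis (not along the pixel's ray), 0 where there is no reading), "fx", "fy", "cx", "cy" (pixels), "D" ([k1, k2, p1, p2, k3] as OpenCV has them; the pictures are not rectified), "origin" and "orientation" of the camera in the world. Camera axes: x right, y down, z forward; pixel columns grow to the right and rows downward; lengths in mm; the calibration is good to about 2 mm. A picture is of the moment at which its call begins.
- manip.sign_off(): hands the job in; it is judged then, once.
The state is a dict: "clock": time; "joints": joint angles; "qd": joint speeds; "effort": joint torques, N m; "eef_pos": TCP position; "eef_rot": TCP orientation; "wrist_force": force on the tool from outside, world axes, zero at the start; "moment": the same for the moment, N m; "finger_gap": finger opening in mm; "finger_force": force on a finger pad.
Only numpy, scipy, OpenCV 4.12 (cv2) and the standard library are available. Lean on these libraries where they do the work, as an engineer would, in place of code of your own. Each camera call takes 0.05 s, during which the arm holds its last target. There are 200 camera calls.

### The job

The repair is finished, so pack the salvaged parts away: take the lid off the tin, pick up the parts pan by its bar and tip it so that the parts lying in it slide off into the tin (do not pick them out of the pan by hand), and put in any parts that lie loose on the bench too. Set the empty pan back flat on its green mat and put the lid back on the tin, fully home and level, with every part inside and the other things on the bench left as they are.

Things in the scene. Friction and masses are not known exactly. Their poses are not given: they have to be found in the camera images.
- tin: Round storage tin, cream with lilac bands: outside diameter 190, height 125, wall 3, floor 4 thick, 0.4 kg. Loose, stands on the bench, starts with its lid on. Origin at the centre of its underside, z up. (Sizes in mm.)
- lid: Lilac lid, 0.16 kg, starts seated on the tin: plug 174 in diameter, 10 deep, that drops inside the mouth (bore 184); disc 198 in diameter, 10 to 14 up, that rests on the rim; dark wooden knob 32 in diameter, 28 to 52 up. Origin at the centre of the plug's underside, z up through the knob; seated, it lies 115 above the tin's origin. (Sizes in mm.)
- pan: Aluminium parts pan, 170 (x) by 130 (y), 0.25 kg empty: floor 3 thick, side walls 30 high, back wall 33 high at its -x end with a black grip bar over it, no wall at its +x end. Smooth: parts start to slide at a tilt of 16 to 23 degrees. Origin at the centre of its underside, z up. Starts flat on the mat, parts lying in it. (Sizes in mm.)
- pan_lip (a point): Middle of the pan's open front edge, on its floor: 85 ahead of the pan's origin, 3 above its underside. Its frame is the pan's. (Sizes in mm.)
- mat: Green rubber mat, 220 (x) by 200 (y) by 2 thick, fixed on the bench: the pan's place. Origin at the centre of its underside. (Sizes in mm.)
- pan_grip (a point): Centre of the pan's grip bar: 81 behind the pan's origin and 78 above its underside. The bar runs along the pan's y, 112 long (posts 48 either side of its middle), 14 thick along the pan's x and 24 high; parts lying in the pan are lower than the bar. Its frame is the pan's. (Sizes in mm.)
- transformer: Mains transformer: dark laminated core 60 x 26 x 40 with a copper coil 36 x 42 x 30 round its middle, yellow top; 60 x 42 x 40 over all mm (its x, y, z), about 120 g. Origin at the centre of its underside. Starts lying in the pan, if present.
- capacitor: Blue box capacitor, 64 x 38 x 30 mm (its x, y, z), about 70 g. Origin at the centre of its underside. Starts lying in the pan, if present.
- switch: Black fan speed switch with a row of red and white keys on top, 66 x 36 x 31 (body 28 high, then the keys, which are only seen) mm (its x, y, z), about 60 g. Origin at the centre of its underside. Starts lying in the pan, if present.
- relay: Orange relay with a black top, 60 x 36 x 36 mm (its x, y, z), about 70 g. Origin at the centre of its underside. Starts lying in the pan, if present.
- adaptor: Black plug-in adaptor, 66 x 40 x 34 (its two brass pins are only seen) mm (its x, y, z), about 80 g. Origin at the centre of its underside. Starts lying flat on the bench, if present.
- terminal: Red terminal block with eight brass screws on top, 78 x 30 x 26 mm (its x, y, z), about 60 g. Origin at the centre of its underside. Starts lying flat on the bench, if present.
- gearbox: Grey fan gearbox with a brass disc on top, 64 x 40 x 32 mm (its x, y, z), about 110 g. Origin at the centre of its underside. Starts lying flat on the bench, if present.
- screwdriver: Bystander: screwdriver with an amber handle, 200 long, lying along its x. (Sizes in mm.) Leave alone.
- brush: Bystander: brush with a wooden handle, 200 long, lying along its x. (Sizes in mm.) Leave alone.
- tape: Bystander: blue roll of tape lying flat, 84 diameter, 24 high. Origin under its centre. (Sizes in mm.) Leave alone.
- mug: Bystander: white mug, 80 diameter, 90 high, handle at its +y. Origin under its centre. (Sizes in mm.) Leave alone.
- milk_tin: Bystander: tall closed tin, 100 diameter, 130 high. Origin under its centre. (Sizes in mm.) Leave alone.
Mind the look-alikes: they are no part of the job. There is more than one size of the relay; the one meant has the size given above.

How it is judged:
By the outcome, as a careful person would: the job done as asked, in the order asked, and still so for the second after the job is handed in, with the robot touching nothing.
Of transformer, capacitor, switch, relay only 2 to 4 are there at a start; the rules pass over those that are not, and their reading is None.
Of adaptor, terminal, gearbox only 2 to 3 are there at a start; the rules pass over those that are not, and their reading is None.
At some moment in a run one of adaptor, terminal, gearbox, lid may be knocked a few centimetres aside while the robot is not near it.
It also fails if it takes over 210 s, if anything falls off the work surface, if the arm or the gripper's body presses on something with over 40 N, if the wrist force passes 120 N, or if a joint passes its speed limit or range.

## Working session

There is one attempt and no reset: what is moved stays moved. The work goes in short steps, Python scripts to look and compute and a tool call to move; the robot and the scene stay as the last step left them, time stands still between calls to the robot, and variables do not carry over. Pictures are saved under pics/ and viewed, at most 14 in all, crops included, and the job is handed in when it is done.

Besides the shell and the picture viewer there is one more tool, called after "Request:" as a command line: name --pt "numbers of a row" for each row, then --argument value for the rest. move_arm: Moves the arm, as the interface text tells. Its arguments: {"type":"object","properties":{"moves":{"type":"array"},"jaw":{"type":"number"},"squeeze":{"type":"number"}},"required":["moves"]}

```bash
mkdir -p pics; ls; cat > h.py <<'E'
import numpy as np, cv2
from cell import manip, viewer
from scipy.spatial.transform import Rotation as Ro
def cam(n):
    c=viewer.camera(n); return c
def rot(c):
    o=np.array(c["orientation"],float)
    return o if o.shape==(3,3) else Ro.from_euler('xyz',o).as_matrix()
def K(c): return np.array([[c["fx"],0,c["cx"]],[0,c["fy"],c["cy"]],[0,0,1.]])
def cloud(c):
    h,w=c["z_map"].shape
    u,v=np.meshgrid(np.arange(w),np.arange(h))
    p=cv2.undistortPoints(np.stack([u,v],-1).reshape(-1,1,2).astype(np.float64),K(c),np.array(c["D"],float)).reshape(h,w,2)
    z=c["z_map"][...,None].astype(float)
    P=np.concatenate([p*z,z],-1)
    W=P@rot(c).T+np.array(c["origin"])
    W[c["z_map"]==0]=np.nan
    return W
def save(c,n,box=None,s=1):
    f=c["frame"]
    if box: x0,y0,x1,y1=box; f=f[y0:y1,x0:x1]
    if s!=1: f=cv2.resize(f,None,fx=s,fy=s,interpolation=cv2.INTER_CUBIC)
    cv2.imwrite("pics/"+n+".png",f)
E
python3 - <<'E'
from h import *
import pickle
for n in("top","side"):
    c=cam(n); save(c,n+"0",s=1.25); pickle.dump(dict(c),open(n+"0.pkl","wb"))
    print(n,c["fx"],c["D"],c["origin"],c["orientation"])
print(manip.read_state())
E
```

```text
pics
top 388.2867770671775 [-0.03722687  0.          0.          0.          0.        ] [ 447.73992524   -7.88268752 1086.85466103] [-3.02161121 -0.01903752 -1.57331736]
side 403.4382846952664 [-0.06765838  0.          0.          0.          0.        ] [432.62564129 795.05529774 924.07410935] [-2.36621664 -0.01230457 -2.98322922]
{'clock': 0.1, 'joints': array([-1.34159286e+00,  3.00412243e-01,  1.52152636e+00,  8.71252210e-06,
        1.32071928e+00, -6.65716724e-02]), 'qd': array([ 0.00027822, -0.00053816, -0.00016806,  0.00097753,  0.00024279,
        0.00014951]), 'effort': array([-3.67060784e-05, -5.32647943e+01, -3.53287590e+01,  7.08615454e-02,
        2.34680978e-02, -6.46499166e-05]), 'eef_pos': array([ 160.27345008, -525.8743187 ,  204.94176906]), 'eef_rot': array([-3.14053035e+00, -7.92820367e-05,  2.95772939e-01]), 'wrist_force': array([-0.49003936,  0.9939316 , -0.2296999 ]), 'moment': array([-0.087785  ,  0.0203937 , -0.00304909]), 'finger_force': 0.0, 'finger_gap': 94.07300211361928}
```

View pics/top0.png

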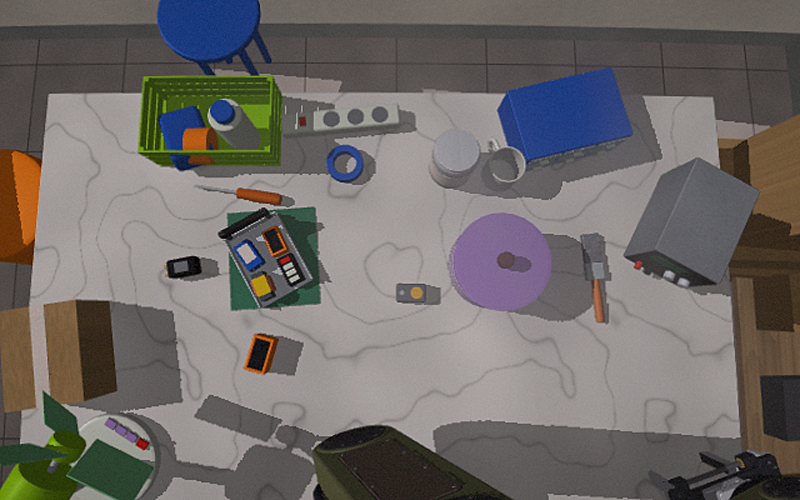

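View pics/side0.png

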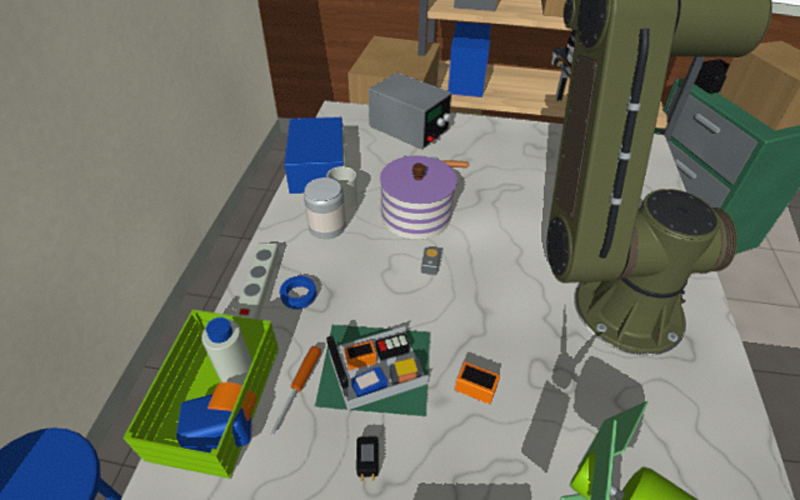

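The top view shows the lidded tin at (500,260) and the pan on the mat at (268,258) with its bar at upper left. In the pan are the relay, capacitor, switch and transformer. The adaptor (184,266) and gearbox (412,292) lie loose, and there is no terminal block. The large orange relay at (260,353) lies alone and is the look-alike.

```bash
python3 - <<'E'
from h import *
import pickle
c=pickle.load(open("top0.pkl","rb")); W=cloud(c)
def reg(n,u0,v0,u1,v1,zlo,zhi):
    s=0.8; R=W[int(v0*s):int(v1*s),int(u0*s):int(u1*s)].reshape(-1,3)
    R=R[(R[:,2]>zlo)&(R[:,2]<zhi)]
    (cx,cy),(w,h),a=cv2.minAreaRect(R[:,:2].astype(np.float32))
    pts=cv2.boxPoints(((cx,cy),(w,h),a))
    e=pts[1]-pts[0]; f=pts[2]-pts[1]
    e=e if np.linalg.norm(e)>np.linalg.norm(f) else f
    print(n,len(R),"c",round(cx,1),round(cy,1),"size",round(w,1),round(h,1),"long yaw",round(np.degrees(np.arctan2(e[1],e[0])),1),"z",np.percentile(R[:,2],[5,50,95]).round(1),"mean",R.mean(0).round(1))
reg("adaptor",150,240,215,290,20,50)
reg("gear",385,270,450,315,15,50)
reg("bigrelay",235,325,285,385,20,60)
reg("lid disc",430,200,570,320,115,145)
reg("knob",480,235,530,285,150,180)
reg("pan all",205,195,330,320,12,60)
reg("bar",205,195,290,260,72,110)
reg("mug",485,135,535,190,50,120)
reg("milk",425,120,485,195,100,150)
reg("mat",220,200,330,312,-5,6)
for (u,v) in [(160,330),(380,350),(350,230)]: print(W[int(v*.8),int(u*.8)].round(1))
reg("tape",320,140,368,186,12,40)
reg("scr",190,175,290,210,10,40)
reg("hammer",575,225,612,325,8,60)
reg("bigbox",620,150,760,295,30,300)
E
```

```text
adaptor 371 c 534.9 440.7 size 40.2 66.9 long yaw -79.0 z [25.1 31.3 34.7] mean [534.2 439.1  30.9]
gear 356 c 478.1 -59.3 size 63.2 38.1 long yaw 89.8 z [26.1 30.3 34.1] mean [477.9 -59.   30.1]
bigrelay 567 c 348.9 263.4 size 47.3 75.2 long yaw -16.5 z [29.6 43.8 47.1] mean [349.4 261.5  42.6]
lid disc 4631 c 537.0 -238.0 size 193.7 195.4 long yaw -46.4 z [124.6 127.2 130.1] mean [ 536.4 -237.5  127.3]
knob 138 c 536.5 -235.7 size 29.1 28.8 long yaw 1.2 z [157.  164.2 167.4] mean [ 536.7 -234.9  163.4]
pan all 2017 c 584.1 267.7 size 254.3 151.3 long yaw 22.3 z [15.9 32.6 44. ] mean [562.2 256.2  32. ]
bar 295 c 622.6 294.8 size 15.7 112.2 long yaw -60.2 z [75.5 88.9 92.6] mean [621.2 293.4  87.3]
mug 776 c 767.1 -275.1 size 111.8 109.2 long yaw 6.7 z [ 53.6  84.3 104.5] mean [ 767.1 -278.4   81.9]
milk 1137 c 762.8 -150.6 size 97.7 91.8 long yaw 44.7 z [112.6 128.  131.5] mean [ 760.8 -149.2  126. ]
mat 5278 c 565.2 248.1 size 249.9 252.8 long yaw -90.0 z [-3.8 -0.1  4.4] mean [5.619e+02 2.351e+02 1.000e-01]
[396.1 496.5  -4. ]
[352.5   7.8  -1.3]
[620.2  76.1  -1.6]
tape 458 c 771.3 88.5 size 83.1 82.3 long yaw 1.2 z [16.6 22.4 25.9] mean [770.9  87.8  22. ]
scr 386 c 703.1 329.9 size 197.7 25.2 long yaw 81.2 z [12.1 20.6 25.1] mean [697.7 297.1  19.6]
hammer 759 c 510.7 -472.8 size 200.3 42.3 long yaw 3.1 z [10.9 16.3 20.3] mean [ 528.8 -471.3   16.1]
bigbox 7015 c 613.5 -654.9 size 153.3 239.9 long yaw -28.7 z [ 50.2 142.5 146.1] mean [ 613.1 -638.   126.4]
```

```bash
cat >> h.py <<'E'
def go(x,y,z,yaw=None,p=None):
    "shift in tool axes (m) and turn (rad) to a world target"
    s=manip.read_state(); p=s["eef_pos"] if p is None else np.array(p); R=Ro.from_euler('xyz',s["eef_rot"])
    d=R.inv().apply(np.array([x,y,z])-p)/1000
    t=0 if yaw is None else -(((yaw-s["eef_rot"][2])+np.pi)%(2*np.pi)-np.pi)
    print("move",d.round(4),round(t,4),"pos",s["eef_pos"].round(1),"rot",s["eef_rot"].round(3),"j",s["joints"].round(2))
E
python3 -c "
from h import *
go(536.5,-236.5,205)"
```

```text
move [ 4.442e-01 -1.671e-01  2.000e-04] 0 pos [ 160.3 -525.9  204.9] rot [-3.141 -0.     0.296] j [-1.34  0.3   1.52  0.    1.32 -0.07]
```

Request:
move_arm --pt "0.04 -0.015 0 0" --pt "0.08 -0.03 0 0" --pt "0.12 -0.045 0 0" --pt "0.16 -0.06 0 0" --pt "0.2 -0.075 0 0" --pt "0.24 -0.09 0 0" --pt "0.28 -0.105 0 0" --pt "0.32 -0.12 0 0" --pt "0.36 -0.135 0 0" --pt "0.4 -0.15 0 0" --pt "0.43 -0.162 0 0" --pt "0.444 -0.167 0 0" --jaw 0.07

```text
clock: 1.3
eef_pos: [537.8, -235.0, 204.9]
eef_rot: [-3.141, 0.0, 0.298]
wrist_force: [-0.9, -0.0, 0.6]
finger_gap: 70.3
finger_force: 0.0
```

Request:
move_arm --pt "-0.001 0.001 0.02 0" --pt "-0.001 0.001 0.04 0" --pt "-0.001 0.001 0.055 0" --pt "-0.001 0.001 0.065 0" --pt "-0.001 0.001 0.069 0" --pt "-0.001 0.001 0.069 0" --pt "-0.001 0.001 0.069 0"

```text
clock: 2.0
eef_pos: [535.9, -238.4, 137.2]
eef_rot: [3.141, -0.001, 0.296]
wrist_force: [0.8, 0.4, 0.6]
finger_gap: 70.1
finger_force: 0.0
```

Request:
move_arm --pt "0 0 0 0" --pt "0 0 0 0" --pt "0 0 0 0" --pt "0 0 0 0" --pt "0 0 0 0" --pt "0 0 0 0" --pt "0 0 0 0" --pt "0 0 0 0" --jaw 0.02 --squeeze 25

```text
clock: 2.8
eef_pos: [535.7, -238.2, 136.5]
eef_rot: [3.142, -0.0, 0.296]
wrist_force: [0.4, 1.1, 1.2]
finger_gap: 31.7
finger_force: 25.0
```

Request:
move_arm --pt "0 0 -0.01 0" --pt "0 0 -0.025 0" --pt "0 0 -0.045 0" --pt "0 0 -0.065 0" --pt "0 0 -0.085 0" --pt "0 0 -0.1 0" --pt "0 0 -0.1 0"

```text
clock: 3.5
eef_pos: [536.3, -238.5, 239.0]
eef_rot: [3.139, -0.003, 0.296]
wrist_force: [-0.3, 0.1, -1.7]
finger_gap: 31.5
finger_force: 25.0
```

```bash
python3 -c "
from h import *
go(395,80,236)"
```

```text
move [-0.0423 -0.3458  0.002 ] 0 pos [ 536.3 -238.5  239. ] rot [ 3.139e+00 -3.000e-03  2.960e-01] j [-0.48  0.36  1.37  0.    1.41  0.79]
```

Request:
move_arm --pt "-0.002 -0.02 0 0" --pt "-0.006 -0.05 0 0" --pt "-0.01 -0.085 0 0" --pt "-0.015 -0.12 0 0" --pt "-0.02 -0.155 0 0" --pt "-0.024 -0.19 0 0" --pt "-0.028 -0.225 0 0" --pt "-0.033 -0.26 0 0" --pt "-0.037 -0.295 0 0" --pt "-0.04 -0.325 0 0" --pt "-0.042 -0.346 0 0" --pt "-0.042 -0.346 0 0"

```text
clock: 4.7
eef_pos: [393.7, 82.1, 236.1]
eef_rot: [-3.141, 0.0, 0.298]
wrist_force: [0.3, 0.0, -1.6]
finger_gap: 31.7
finger_force: 25.0
```

Request:
move_arm --pt "0 0 0.03 0" --pt "0 0 0.07 0" --pt "0 0 0.11 0" --pt "0 0 0.15 0" --pt "0 0 0.18 0" --pt "0 0 0.2 0" --pt "0 0 0.208 0" --pt "0 0 0.211 0" --pt "0 0 0.213 0" --pt "0 0 0.213 0"

```text
clock: 5.7
eef_pos: [395.1, 80.5, 24.1]
eef_rot: [3.141, -0.001, 0.296]
wrist_force: [0.4, 0.0, -1.7]
finger_gap: 31.5
finger_force: 25.0
```

Request:
move_arm --pt "0 0 0.001 0" --pt "0 0 0.002 0" --pt "0 0 0.002 0" --pt "0 0 0.002 0"

```text
clock: 6.1
eef_pos: [395.1, 80.5, 22.1]
eef_rot: [3.141, -0.001, 0.296]
wrist_force: [-2.4, -1.9, 6.7]
finger_gap: 31.3
finger_force: 25.0
```

Request:
move_arm --pt "0 0 0 0" --pt "0 0 0 0" --pt "0 0 0 0" --pt "0 0 0 0" --pt "0 0 -0.02 0" --pt "0 0 -0.06 0" --pt "0 0 -0.1 0" --pt "0 0 -0.14 0" --pt "0 0 -0.16 0" --jaw 0.07

```text
clock: 7.0
eef_pos: [395.4, 80.7, 184.7]
eef_rot: [3.141, -0.004, 0.296]
wrist_force: [-0.2, 1.0, -0.5]
finger_gap: 69.9
finger_force: 0.0
```

```bash
python3 -c "
from h import *
go(622.5,294.5,182,np.radians(119.8))"
```

```text
move [ 0.2796 -0.1383  0.0037] -1.795 pos [395.4  80.7 184.7] rot [ 3.141 -0.004  0.296] j [ 0.11 -0.02  1.93  0.    1.22  1.39]
```

Request:
move_arm --pt "0.01 -0.005 0 -0.14" --pt "0.035 -0.017 0 -0.28" --pt "0.065 -0.032 0 -0.42" --pt "0.095 -0.047 0 -0.56" --pt "0.125 -0.062 0 -0.7" --pt "0.155 -0.077 0 -0.84" --pt "0.185 -0.092 0 -0.98" --pt "0.215 -0.106 0 -1.12" --pt "0.245 -0.121 0 -1.26" --pt "0.265 -0.131 0 -1.4" --pt "0.28 -0.138 0 -1.54" --pt "0.28 -0.138 0 -1.68" --jaw 0.05

```text
clock: 8.2
eef_pos: [622.9, 295.3, 180.2]
eef_rot: [-3.141, -0.0, 1.982]
wrist_force: [0.1, -0.0, -0.2]
finger_gap: 50.1
finger_force: 0.0
```

```bash
python3 -c "
from h import *
import pickle
go(622.5,294.5,61,np.radians(119.8))
c=cam('side'); pickle.dump(dict(c),open('side1.pkl','wb')); save(c,'side1',s=1.25)
W=cloud(c)
s=0.8;R=W[int(320*s):int(420*s),int(310*s):int(440*s)].reshape(-1,3); R=R[(R[:,2]>72)&(R[:,2]<100)]
print(len(R),cv2.minAreaRect(R[:,:2].astype(np.float32)),np.percentile(R[:,2],[5,50,95]))
"
```

```text
move [-0.0006 -0.0005  0.1192] -0.1085 pos [622.9 295.3 180.2] rot [-3.141 -0.     1.982] j [ 0.39  0.64  1.09  0.    1.41 -0.02]
273 ((620.2914428710938, 298.12554931640625), (14.150873184204102, 110.99925231933594), 29.795564651489258) [79.07279193 91.73302492 94.8164894 ]
```

Request:
move_arm --pt "0 0 0.02 -0.109" --pt "0 0 0.05 -0.109" --pt "0 0 0.08 -0.109" --pt "0 0 0.1 -0.109" --pt "0 0 0.112 -0.109" --pt "0 0 0.118 -0.109" --pt "0 0 0.118 -0.109" --pt "0 0 0.118 -0.109"

```text
clock: 9.05
eef_pos: [622.7, 294.4, 64.6]
eef_rot: [3.14, 0.0, 2.084]
wrist_force: [0.4, -0.7, -0.0]
finger_gap: 49.9
finger_force: 0.0
```

Request:
move_arm --pt "0 0 0 0" --pt "0 0 0 0" --pt "0 0 0 0" --pt "0 0 0 0" --pt "0 0 0 0" --pt "0 0 0 0" --pt "0 0 0 0" --pt "0 0 0 0" --jaw 0.005 --squeeze 60

```text
clock: 9.85
eef_pos: [622.3, 294.2, 63.5]
eef_rot: [3.141, 0.0, 2.085]
wrist_force: [0.9, -0.8, 0.6]
finger_gap: 13.4
finger_force: 60.0
```

Request:
move_arm --pt "0 0 -0.002 0" --pt "0 0 -0.005 0" --pt "0 0 -0.009 0" --pt "0 0 -0.013 0" --pt "0 0 -0.017 0" --pt "0 0 -0.02 0" --pt "0 0 -0.02 0"

```text
clock: 10.55
eef_pos: [622.5, 294.3, 84.1]
eef_rot: [3.141, 0.0, 2.085]
wrist_force: [0.0, -0.1, -6.7]
finger_gap: 13.5
finger_force: 60.0
```

```bash
python3 -c "
from h import *
c=cam('side'); save(c,'side2',(200,220,400,350),3.5)
print(manip.read_state()['moment'])
"
```

```text
[ 0.12450764 -0.51792634 -0.01690546]
```

View pics/side2.png

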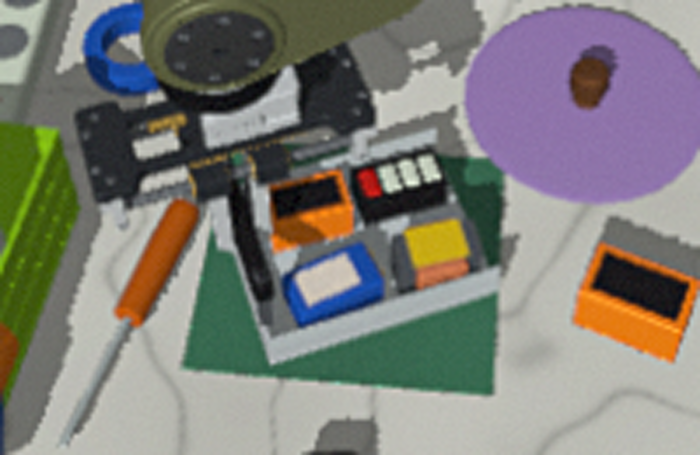

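The pan hangs level from the bar, with four parts in it and the jaw flat on the bar at 13.5. I'll measure the open tin's rim before carrying it over.

```bash
python3 -c "
from h import *
for n in ('top','side'):
    c=cam(n); W=cloud(c).reshape(-1,3)
    m=(abs(W[:,2]-123)<8)&(np.hypot(W[:,0]-537,W[:,1]+238)<110); R=W[m][:,:2]
    A=np.c_[2*R,np.ones(len(R))]; s=np.linalg.lstsq(A,(R**2).sum(1),rcond=None)[0]
    print(n,len(R),s[:2],np.sqrt(s[2]+s[0]**2+s[1]**2), R.min(0),R.max(0))
go(537,-122,240,np.pi)
"
```

```text
top 388 [ 538.53310406 -237.62120533] 92.4224032688849 [ 445.00735094 -331.26715158] [ 631.7346466 -144.2596926]
side 173 [ 534.26004803 -233.96314334] 93.99299659550877 [ 492.50389511 -333.68704047] [ 630.40030208 -165.17760769]
move [-0.3205 -0.2788 -0.1567] -1.0568 pos [622.2 294.2  83.3] rot [-3.141 -0.     2.085] j [ 0.39  0.72  1.19  0.    1.23 -0.13]
```

Request:
move_arm --pt "0 0 -0.015 0" --pt "0 0 -0.035 0" --pt "0 0 -0.06 0" --pt "0 0 -0.085 0" --pt "0 0 -0.11 0" --pt "0 0 -0.135 0" --pt "0 0 -0.15 0" --pt "0 0 -0.156 0" --pt "0 0 -0.156 0"

```text
clock: 11.6
eef_pos: [622.4, 294.2, 240.6]
eef_rot: [3.14, 0.0, 2.085]
wrist_force: [0.4, 0.0, -6.7]
finger_gap: 13.4
finger_force: 60.0
```

Request:
move_arm --pt "-0.006 -0.005 0 -0.02" --pt "-0.018 -0.016 0 -0.06" --pt "-0.035 -0.031 0 -0.12" --pt "-0.055 -0.048 0 -0.18" --pt "-0.075 -0.065 0 -0.25" --pt "-0.095 -0.083 0 -0.31" --pt "-0.115 -0.1 0 -0.38" --pt "-0.135 -0.118 0 -0.44" --pt "-0.155 -0.135 0 -0.51" --pt "-0.172 -0.15 0 -0.56" --pt "-0.184 -0.16 0 -0.6" --pt "-0.19 -0.166 0 -0.62"

```text
clock: 12.8
eef_pos: [570.2, 45.4, 238.5]
eef_rot: [-3.141, -0.002, 2.706]
wrist_force: [-0.4, 0.5, -6.4]
finger_gap: 13.3
finger_force: 60.0
```

```bash
python3 -c "
from h import *
go(537,-121,240,np.pi)
"
```

```text
move [-0.0401 -0.1649 -0.0015] -0.4356 pos [570.2  45.4 238.5] rot [-3.141e+00 -2.000e-03  2.706e+00] j [ 0.02  0.33  1.41  0.    1.41 -1.12]
```

Request:
move_arm --pt "-0.002 -0.006 0 -0.02" --pt "-0.005 -0.018 0 -0.06" --pt "-0.009 -0.035 0 -0.1" --pt "-0.013 -0.055 0 -0.15" --pt "-0.018 -0.075 0 -0.2" --pt "-0.023 -0.095 0 -0.25" --pt "-0.028 -0.115 0 -0.3" --pt "-0.033 -0.135 0 -0.35" --pt "-0.037 -0.15 0 -0.4" --pt "-0.039 -0.16 0.004 -0.43" --pt "-0.04 -0.165 0.01 -0.436" --pt "-0.04 -0.165 0.018 -0.436"

```text
clock: 14.0
eef_pos: [537.0, -119.7, 220.5]
eef_rot: [3.141, -0.001, 3.14]
wrist_force: [-0.0, 0.6, -6.4]
finger_gap: 13.3
finger_force: 60.0
```

Request:
move_arm --pt "0 0 0.008 0" --pt "0 0 0.014 0" --pt "0 0 0.016 0" --pt "0 0 0.016 0" --pt "0 0 0.016 0"

```text
clock: 14.5
eef_pos: [537.7, -119.2, 205.7]
eef_rot: [-3.141, 0.0, 3.141]
wrist_force: [-0.1, 1.0, -6.1]
finger_gap: 13.5
finger_force: 60.0
```

```bash
python3 -c "
from h import *
go(537,-121,203.5,np.pi)
for n in ('top','side'): save(cam(n),n+'3',(320,100,480,260) if n=='top' else (260,90,420,250),3.5)
"
```

```text
move [ 0.0007 -0.0018  0.0022] -0.0006 pos [ 537.7 -119.2  205.7] rot [-3.141  0.     3.141] j [-0.28  0.3   1.52 -0.    1.32 -1.85]
```

View pics/side3.png

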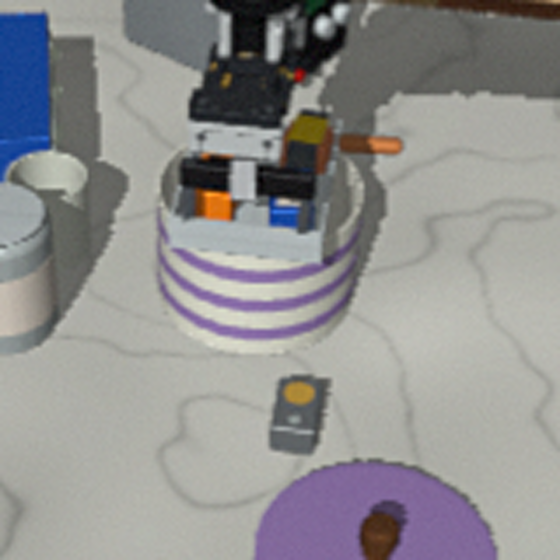

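The pan is level over the open tin. Now I'll ease the grip stepwise so it droops.

Request:
move_arm --pt "0 0 0 0" --pt "0 0 0 0" --pt "0 0 0 0" --squeeze 28

```text
clock: 14.9
eef_pos: [537.6, -119.3, 205.5]
eef_rot: [-3.142, 0.0, 3.141]
wrist_force: [1.3, 0.6, -6.3]
finger_gap: 14.0
finger_force: 28.0
```

Request:
move_arm --pt "0 0 0 0" --pt "0 0 0 0" --pt "0 0 0 0" --squeeze 18

```text
clock: 15.2
eef_pos: [537.6, -119.3, 205.5]
eef_rot: [-3.142, -0.0, 3.141]
wrist_force: [-0.0, -0.0, -6.4]
finger_gap: 13.9
finger_force: 18.0
```

Request:
move_arm --pt "0 0 0 0" --pt "0 0 0 0" --pt "0 0 0 0" --squeeze 13

```text
clock: 15.5
eef_pos: [537.6, -119.3, 205.4]
eef_rot: [3.142, 0.0, 3.141]
wrist_force: [0.6, 0.2, -5.1]
finger_gap: 18.6
finger_force: 13.0
```

```bash
cat >> h.py <<'E'
def tilt(n='side'):
    # aluminium / pan points above rim: print bar top and nearby height profile along y at pan side walls
    W=cloud(cam(n)).reshape(-1,3)
    for y in range(-300,-90,15):
        m=(abs(W[:,1]-y)<7)&(abs(W[:,0]-537)<75)&(W[:,2]>60)&(W[:,2]<300)
        print(y,m.sum(),np.percentile(W[m][:,2],[5,50,95]).round(0) if m.any() else '')
E
python3 -c "
from h import *
print(manip.read_state()['moment'],manip.read_state()['finger_gap']); tilt()"
```

```text
[ 0.39611746 -0.17499539  0.03811453] 18.592619571709633
-300 66 [ 67. 103. 125.]
-285 4 [ 77. 108. 113.]
-270 3 [132. 143. 143.]
-255 20 [133. 146. 150.]
-240 30 [110. 148. 153.]
-225 33 [112. 143. 157.]
-210 40 [117. 124. 150.]
-195 20 [120. 123. 148.]
-180 54 [ 69. 125. 159.]
-165 130 [ 63. 100. 168.]
-150 245 [ 64.  85. 171.]
-135 167 [ 65. 104. 176.]
-120 159 [163. 228. 234.]
-105 501 [158. 178. 231.]
```

The pan has drooped about 13–15° onto the rim, as planned. Next I raise the bar to steepen it.

Request:
move_arm --pt "0 0 -0.003 0" --pt "0 0 -0.006 0" --pt "0 0 -0.009 0" --pt "0 0 -0.012 0" --pt "0 0 -0.015 0" --pt "0 0 -0.018 0" --pt "0 0 -0.018 0" --squeeze 10

```text
clock: 16.25
eef_pos: [537.8, -119.3, 224.0]
eef_rot: [-3.141, 0.001, 3.141]
wrist_force: [0.5, -0.1, -3.9]
finger_gap: 21.9
finger_force: 10.0
```

Request:
move_arm --pt "0 0 -0.003 0" --pt "0 0 -0.006 0" --pt "0 0 -0.009 0" --pt "0 0 -0.012 0" --pt "0 0 -0.015 0" --pt "0 0 -0.015 0" --pt "0 0 -0.015 0" --squeeze 9

```text
clock: 16.95
eef_pos: [537.6, -119.4, 238.5]
eef_rot: [-3.141, 0.0, 3.141]
wrist_force: [-0.9, 0.4, -3.5]
finger_gap: 22.0
finger_force: 9.0
```

```bash
python3 -c "
from h import *
save(cam('side'),'side4',(260,70,420,230),3.5)
save(cam('top'),'top4',(320,100,480,260),3.5)
"
```

```text
(no output)
```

View pics/side4.png

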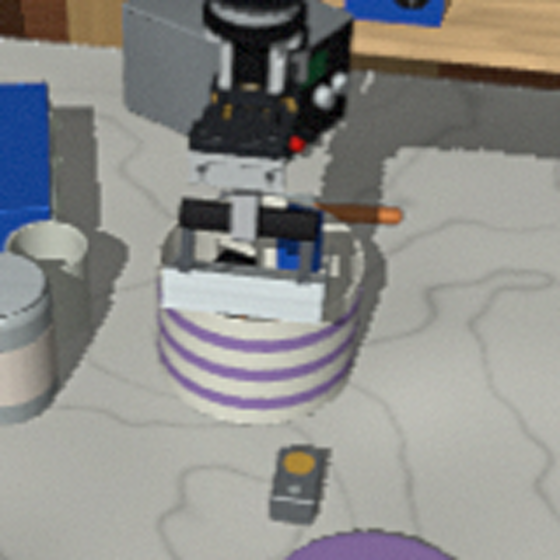

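Request:
move_arm --pt "0 0 0 0" --pt "0 0 0 0" --pt "0 0 0 0" --squeeze 7

```text
clock: 17.35
eef_pos: [537.6, -119.3, 238.4]
eef_rot: [3.142, -0.0, 3.141]
wrist_force: [-0.6, 0.3, -2.9]
finger_gap: 22.0
finger_force: 7.0
```

Request:
move_arm --pt "0 0 0 0" --pt "0 0 0 0" --pt "0 0 0 0" --squeeze 5.5

```text
clock: 17.65
eef_pos: [537.6, -119.3, 238.4]
eef_rot: [3.142, -0.0, 3.141]
wrist_force: [0.6, 1.0, -3.0]
finger_gap: 22.3
finger_force: 5.5
```

Request:
move_arm --pt "0 0 -0.003 0" --pt "0 0 -0.006 0" --pt "0 0 -0.01 0" --pt "0 0 -0.01 0" --pt "0 0 -0.01 0" --squeeze 4

```text
clock: 18.15
eef_pos: [537.6, -119.3, 248.6]
eef_rot: [-3.142, 0.0, 3.141]
wrist_force: [-0.1, 0.5, -3.0]
finger_gap: 22.4
finger_force: 4.0
```

```bash
python3 -c "
from h import *
a=cam('side')['frame'][70:230,260:420]; b=cam('top')['frame'][100:260,320:480]
cv2.imwrite('pics/ab5.png',cv2.resize(np.hstack([a,b]),None,fx=2.5,fy=2.5,interpolation=cv2.INTER_CUBIC))
"
```

```text
(no output)
```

View pics/ab5.png

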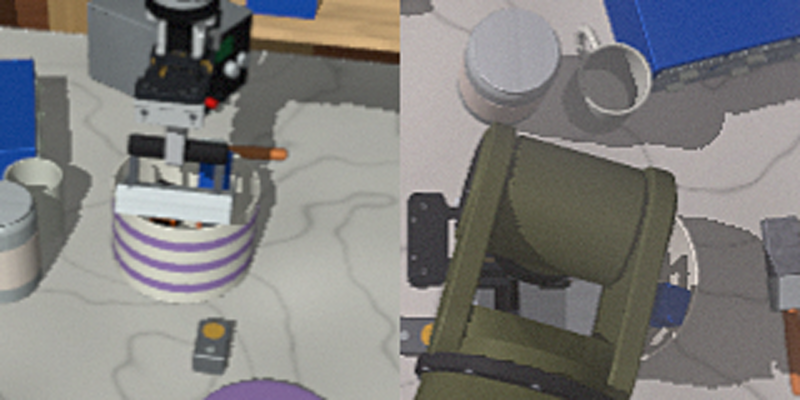

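```bash
python3 -c "
from h import *
for n in ('top','side'):
    c=cam(n);W=cloud(c);h=cv2.cvtColor(c['frame'],cv2.COLOR_BGR2HSV)
    m=(abs(h[...,0].astype(int)-112)<12)&(h[...,1]>130)&(np.hypot(W[...,0]-537,W[...,1]+237)<100)&(W[...,2]<260)
    R=W[m]; print(n,m.sum(),R.min(0).round(),R.max(0).round(),np.median(R,0).round())
"
```

```text
top 3 [ 494. -304.  122.] [ 524. -300.  129.] [ 524. -301.  125.]
side 75 [ 484. -307.   77.] [ 524. -279.  130.] [ 511. -290.  101.]
```

The capacitor is off the pan, standing against the tin's far wall. I'll lift the pan away and square it with a firm grip.

Request:
move_arm --pt "0 0 0 0" --pt "0 0 0 0" --pt "0 0 -0.005 0" --pt "0 0 -0.015 0" --pt "0 0 -0.03 0" --pt "0 0 -0.045 0" --pt "0 0 -0.06 0" --pt "0 0 -0.06 0" --squeeze 15

```text
clock: 19.15
eef_pos: [538.1, -119.5, 311.2]
eef_rot: [-3.14, 0.004, 3.141]
wrist_force: [-0.0, -0.6, -2.7]
finger_gap: 21.6
finger_force: 15.0
```

Request:
move_arm --pt "0 0.01 0 0" --pt "0 0.03 0 0" --pt "0 0.06 0 0" --pt "0 0.09 0 0" --pt "0 0.12 0 0" --pt "0 0.15 0 0" --pt "0 0.18 0 0" --pt "0 0.2 0 0" --pt "0 0.21 0 0" --pt "0 0.21 0 0" --squeeze 60

```text
clock: 20.15
eef_pos: [537.4, 91.7, 307.9]
eef_rot: [3.142, -0.001, -3.141]
wrist_force: [-0.1, 0.4, -2.9]
finger_gap: 18.8
finger_force: 60.0
```

```bash
python3 -c "
from h import *
a=cam('side')['frame'][70:310,230:430]; b=cam('top')['frame'][100:340,250:470]
cv2.imwrite('pics/ab6.png',cv2.resize(np.hstack([a,b]),None,fx=1.9,fy=1.9,interpolation=cv2.INTER_CUBIC))
"
```

```text
(no output)
```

View pics/ab6.png

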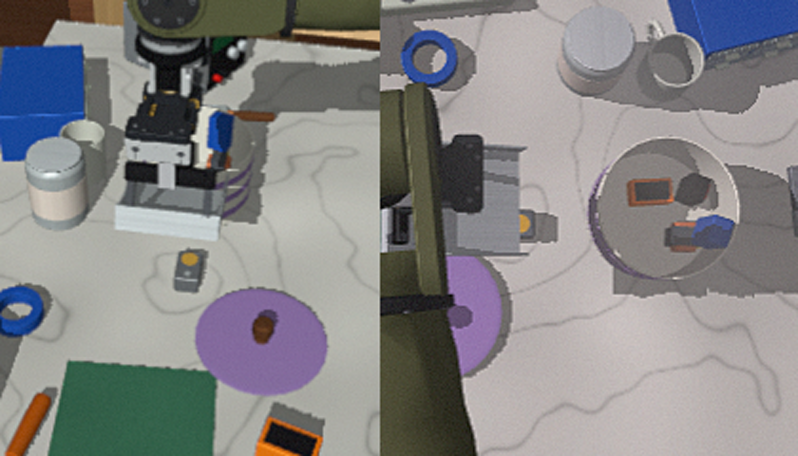

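```bash
python3 -c "
from h import *
for n in ('side',):
    c=cam(n);W=cloud(c);h=cv2.cvtColor(c['frame'],cv2.COLOR_BGR2HSV)
    m=(abs(h[...,0].astype(int)-75)<15)&(h[...,1]>100)&(abs(W[...,2]-2)<8)&(abs(W[...,0]-560)<150)&(abs(W[...,1]-240)<150)
    R=W[m]; print(n,m.sum(),cv2.minAreaRect(R[:,:2].astype(np.float32)))
go(622.5,294.3,300,2.085)
"
```

```text
side 5412 ((555.8421020507812, 251.8033447265625), (216.40472412109375, 199.1684112548828), 4.691845893859863)
move [-0.0844  0.2045  0.0082] 1.055 pos [537.7  89.9 308.2] rot [-3.141 -0.     3.14 ] j [ 0.1   0.23  1.37 -0.    1.54 -1.47]
```

Request:
move_arm --pt "-0.004 0.01 0 0.05" --pt "-0.012 0.03 0 0.13" --pt "-0.021 0.05 0 0.23" --pt "-0.031 0.075 0 0.34" --pt "-0.041 0.1 0 0.46" --pt "-0.052 0.125 0 0.58" --pt "-0.062 0.15 0 0.7" --pt "-0.072 0.175 0 0.82" --pt "-0.08 0.195 0 0.94" --pt "-0.084 0.204 0 1.03" --pt "-0.084 0.204 0 1.055" --pt "-0.084 0.204 0 1.055"

```text
clock: 21.5
eef_pos: [622.2, 293.6, 308.2]
eef_rot: [-3.141, 0.0, 2.086]
wrist_force: [-0.6, -0.5, -2.5]
finger_gap: 18.8
finger_force: 60.0
```

Request:
move_arm --pt "0 0 0.02 0" --pt "0 0 0.05 0" --pt "0 0 0.08 0" --pt "0 0 0.11 0" --pt "0 0 0.14 0" --pt "0 0 0.165 0" --pt "0 0 0.185 0" --pt "0 0 0.195 0" --pt "0 0 0.2 0" --pt "0 0 0.2 0"

```text
clock: 22.5
eef_pos: [622.1, 294.2, 108.8]
eef_rot: [3.141, 0.0, 2.086]
wrist_force: [0.2, -0.3, -3.5]
finger_gap: 13.4
finger_force: 60.0
```

```bash
python3 -c "
from h import *
go(622.5,294.3,63.5,2.085)
"
```

```text
move [-0.0001  0.0004  0.0453] 0.0011 pos [622.1 294.2 108.8] rot [3.141 0.    2.086] j [ 0.39  0.69  1.17 -0.    1.28 -0.13]
```

Request:
move_arm --pt "0 0 0.01 0" --pt "0 0 0.02 0" --pt "0 0 0.027 0" --pt "0 0 0.031 0" --pt "0 0 0.034 0" --pt "0 0 0.034 0"

```text
clock: 23.1
eef_pos: [621.8, 294.6, 74.1]
eef_rot: [-3.141, -0.0, 2.086]
wrist_force: [0.3, -0.3, -2.7]
finger_gap: 13.0
finger_force: 60.0
```

Request:
move_arm --pt "0 0 0.002 0" --pt "0 0 0.004 0" --pt "0 0 0.006 0" --pt "0 0 0.006 0" --squeeze 30

```text
clock: 23.5
eef_pos: [622.3, 295.1, 69.6]
eef_rot: [3.14, -0.0, 2.086]
wrist_force: [-1.4, 0.8, 3.7]
finger_gap: 13.7
finger_force: 30.0
```

Request:
move_arm --pt "0 0 0.001 0" --pt "0 0 0.002 0" --pt "0 0 0.002 0" --pt "0 0 0.002 0" --squeeze 8

```text
clock: 23.9
eef_pos: [622.5, 294.9, 68.4]
eef_rot: [3.139, 0.0, 2.086]
wrist_force: [-2.0, -0.7, 10.7]
finger_gap: 13.9
finger_force: 8.0
```

Request:
move_arm --pt "0 0 0 0" --pt "0 0 0 0" --pt "0 0 0 0" --pt "0 0 0 0" --pt "0 0 -0.01 0" --pt "0 0 -0.03 0" --pt "0 0 -0.06 0" --pt "0 0 -0.1 0" --pt "0 0 -0.14 0" --pt "0 0 -0.16 0" --pt "0 0 -0.16 0" --jaw 0.04

```text
clock: 25.0
eef_pos: [622.8, 295.0, 231.0]
eef_rot: [3.135, 0.001, 2.086]
wrist_force: [-0.3, 0.5, -0.8]
finger_gap: 40.0
finger_force: 0.0
```

```bash
python3 -c "
from h import *
import pickle
c=cam('top'); save(c,'top7',(110,110,490,300),2.1); d=cam('side'); pickle.dump((dict(c),dict(d)),open('7.pkl','wb'))
for W,(m0) in ((cloud(c),0),(cloud(d),0)):
    R=W.reshape(-1,3); R=R[(np.hypot(R[:,0]-552,R[:,1]-254)<60)&(abs(R[:,2])<20)]
    A=np.c_[R[:,:2]-[552,254],np.ones(len(R))]; print('floor',len(R),np.linalg.lstsq(A,R[:,2],rcond=None)[0].round(3))
    B=W.reshape(-1,3); B=B[(np.hypot(B[:,0]-622,B[:,1]-294)<75)&(B[:,2]>72)&(B[:,2]<98)]; print(len(B),cv2.minAreaRect(B[:,:2].astype(np.float32)) if len(B)>3 else '')
    for nm,x,y in(('adaptor',535,441),('gear',478,-59)):
        P=W.reshape(-1,3); P=P[(np.hypot(P[:,0]-x,P[:,1]-y)<70)&(P[:,2]>18)&(P[:,2]<45)]
        print(nm,len(P),cv2.minAreaRect(P[:,:2].astype(np.float32)) if len(P)>3 else '')
go(535,441,200)
"
```

```text
floor 1428 [0.00e+00 1.00e-03 3.25e+00]
181 ((624.9290161132812, 290.194091796875), (15.222970008850098, 99.82987976074219), 30.082521438598633)
adaptor 0 
gear 298 ((523.0344848632812, -34.7457160949707), (39.187156677246094, 64.33963012695312), 3.029404640197754)
floor 1449 [8.000e-03 6.000e-03 6.025e+00]
277 ((619.34814453125, 300.2348327636719), (14.208585739135742, 110.69034576416016), 29.59606170654297)
adaptor 567 ((531.9492797851562, 450.6166076660156), (38.608402252197266, 75.4316177368164), 11.45217227935791)
gear 192 ((519.6429443359375, -29.25370216369629), (39.74724578857422, 62.49087142944336), 1.1629341840744019)
move [ 0.1702 -0.0034  0.0262] 0 pos [621.8 294.6 226.2] rot [-3.141 -0.     2.086] j [ 0.39  0.61  1.03  0.    1.5  -0.13]
```

View pics/top7.png

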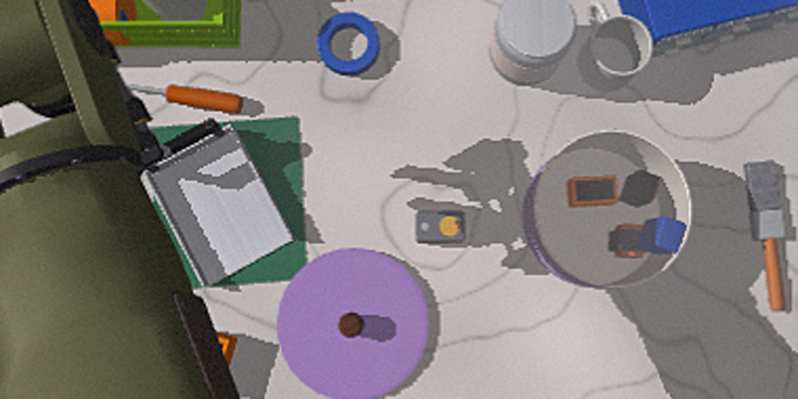

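The pan is empty and flat on its mat. The gearbox was knocked to about (521,-32). Next is the adaptor, and I'll map the tin's contents for a place to put it.

```bash
python3 -c "
from h import *
import pickle
c,d=pickle.load(open('7.pkl','rb'))
for c in (c,d):
  W=cloud(c).reshape(-1,3)
  m=(np.hypot(W[:,0]-537,W[:,1]+237)<100); W=W[m]
  print('rows x from 630 down to 450; cols y from -150 to -330')
  for x in range(622,440,-15):
    print(x,[int(np.percentile(q,90)) if len(q) else -1 for q in [W[(abs(W[:,0]-x)<7.5)&(abs(W[:,1]-y)<7.5)][:,2] for y in range(-155,-335,-15)]])
go(534,441,180,1.768)
"
```

```text
rows x from 630 down to 450; cols y from -150 to -330
622 [-1, -4, 124, 123, 122, 87, 93, 115, 119, 121, -1, -1]
607 [2, 124, 122, 4, 4, 4, 4, 4, 3, 115, 121, -1]
592 [122, 122, 5, 5, 31, 38, 38, 36, 7, 68, 114, 122]
577 [123, 5, 4, 33, 40, 41, 40, 40, 68, 71, 69, 120]
562 [122, 5, 5, 15, 39, 41, 40, 40, 68, 72, 69, 114]
547 [123, 4, 4, 4, 38, 37, 37, 37, 4, 64, 17, 6]
532 [125, 4, 4, 5, 4, 4, 3, 5, 5, 108, 30, 3]
517 [123, 5, 3, 5, 4, 4, 5, 62, 64, 124, 127, 126]
502 [121, 3, 5, 5, 4, 4, 4, 63, 75, 128, 127, 124]
487 [115, 123, 3, 4, 5, 4, 5, 51, 63, 125, 126, 126]
472 [0, 120, 122, 4, 4, 4, 4, 5, 3, 106, 120, -1]
457 [-1, -1, 121, 122, 123, 3, 4, 101, 122, 121, -1, -1]
442 [-1, -1, -1, 0, 122, 123, 123, 123, -1, -1, -1, -1]
rows x from 630 down to 450; cols y from -150 to -330
622 [-1, -1, -1, -1, -1, -1, -1, -1, -1, -1, -1, -1]
607 [-1, 7, -1, -1, -1, -1, -1, -1, -1, -1, -1, -1]
592 [26, 16, -1, -1, -1, -1, -1, -1, -1, -1, -1, -1]
577 [44, -1, -1, -1, -1, -1, -1, -1, -1, -1, -1, -1]
562 [55, -1, -1, -1, -1, -1, -1, -1, -1, -1, -1, -1]
547 [12, -1, -1, -1, -1, -1, -1, -1, -1, -1, -1, -1]
532 [-1, -1, -1, -1, -1, -1, -1, -1, -1, -1, -1, -1]
517 [76, -1, -1, -1, -1, -1, -1, -1, -1, -1, -1, -1]
502 [89, -1, -1, -1, -1, -1, -1, -1, -1, -1, -1, -1]
487 [88, 5, -1, -1, -1, -1, -1, -1, -1, -1, -1, -1]
472 [83, 83, 86, -1, -1, -1, -1, -1, -1, -1, -1, -1]
457 [-1, 78, 76, 71, -1, -1, -1, -1, -1, -1, -1, -1]
442 [-1, -1, -1, 67, 59, 42, 1, 0, -1, -1, -1, -1]
move [ 0.1706 -0.0042  0.0462] 0.3178 pos [621.8 294.6 226.2] rot [-3.141 -0.     2.086] j [ 0.39  0.61  1.03  0.    1.5  -0.13]
```

```bash
python3 -c "
from h import *
import pickle
c,d=pickle.load(open('7.pkl','rb')); save(c,'tin7',(355,165,445,255),6)
W=cloud(c);h=cv2.cvtColor(c['frame'],cv2.COLOR_BGR2HSV)
P=W[(np.hypot(W[...,0]-500,W[...,1]+299)<35)&(W[...,2]>105)&(h[...,1]>110)]
print(len(P),cv2.boxPoints(cv2.minAreaRect(P[:,:2].astype(np.float32))).round(),np.percentile(P[:,2],[5,50,95]))
"
```

```text
174 [[ 485. -314.]
 [ 520. -324.]
 [ 529. -295.]
 [ 494. -284.]] [120.75862478 125.27840891 128.73358554]
```

View pics/tin7.png

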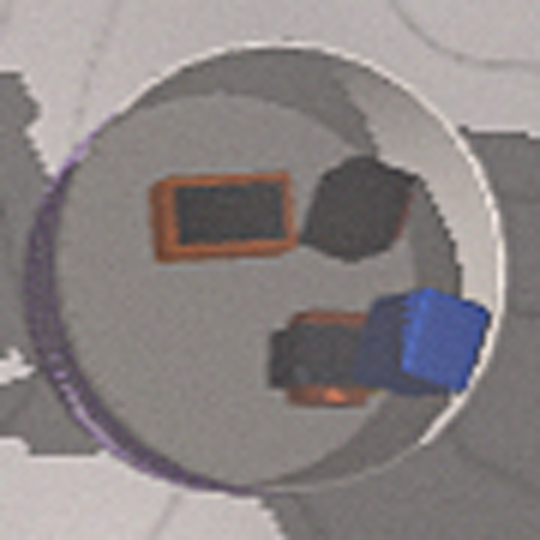

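The crop shows the capacitor (435,345) standing on end on the upright transformer, its top about 127 high and too high for the lid. I'll move it after putting in the loose parts, starting with the adaptor.

Request:
move_arm --pt "0.02 0 0 0.05" --pt "0.05 -0.001 0 0.1" --pt "0.085 -0.002 0.01 0.18" --pt "0.12 -0.003 0.02 0.25" --pt "0.15 -0.004 0.035 0.318" --pt "0.17 -0.004 0.06 0.318" --pt "0.171 -0.004 0.1 0.318" --pt "0.171 -0.004 0.14 0.318" --pt "0.171 -0.004 0.17 0.318" --pt "0.171 -0.004 0.18 0.318" --pt "0.171 -0.004 0.18 0.318" --jaw 0.07

```text
clock: 26.2
eef_pos: [533.4, 440.8, 44.4]
eef_rot: [-3.138, 0.002, 1.768]
wrist_force: [0.9, 0.5, 0.6]
finger_gap: 69.9
finger_force: 0.0
```

```bash
python3 -c "
from h import *
c=cam('side');W=cloud(c).reshape(-1,3)
P=W[(np.hypot(W[:,0]-534,W[:,1]-441)<60)&(W[:,2]>28)&(W[:,2]<40)]
print(len(P),cv2.minAreaRect(P[:,:2].astype(np.float32)))
go(534,441,7,1.768)
"
```

```text
495 ((532.6751708984375, 447.03399658203125), (38.6853141784668, 61.995121002197266), 11.511053085327148)
move [-0.0004 -0.0002  0.0395] -0.0003 pos [534.2 441.4  46.5] rot [-3.141  0.     1.768] j [0.64 0.77 1.2  0.   1.18 0.44]
```

Request:
move_arm --pt "0 0 0.015 0" --pt "0 0 0.03 0" --pt "0 0 0.037 0" --pt "0 0 0.039 0" --pt "0 0 0.039 0"

```text
clock: 26.75
eef_pos: [534.2, 441.4, 7.2]
eef_rot: [-3.141, 0.0, 1.768]
wrist_force: [0.5, -0.2, 1.2]
finger_gap: 69.9
finger_force: 0.0
```

Request:
move_arm --pt "0 0 0 0" --pt "0 0 0 0" --pt "0 0 0 0" --pt "0 0 0 0" --pt "0 0 0 0" --pt "0 0 0 0" --jaw 0.02 --squeeze 25

```text
clock: 27.35
eef_pos: [534.3, 441.5, 7.7]
eef_rot: [3.141, -0.0, 1.768]
wrist_force: [0.0, -0.1, 2.6]
finger_gap: 39.5
finger_force: 25.0
```

Request:
move_arm --pt "0 0 -0.015 0" --pt "0 0 -0.045 0" --pt "0 0 -0.085 0" --pt "0 0 -0.125 0" --pt "0 0 -0.165 0" --pt "0 0 -0.19 0" --pt "0 0 -0.2 0"

```text
clock: 28.05
eef_pos: [534.7, 441.8, 211.7]
eef_rot: [3.137, -0.002, 1.768]
wrist_force: [0.4, -0.0, -0.8]
finger_gap: 40.2
finger_force: 25.0
```

```bash
python3 -c "
from h import *
go(505,-200,207,np.pi/2)
"
```

```text
move [-0.6236 -0.1547  0.0027] 0.197 pos [534.7 441.8 211.7] rot [ 3.137e+00 -2.000e-03  1.768e+00] j [ 0.64  0.63  1.03 -0.    1.47  0.44]
```

Request:
move_arm --pt "-0.02 -0.005 0 0.02" --pt "-0.055 -0.014 0 0.04" --pt "-0.1 -0.025 0 0.06" --pt "-0.145 -0.036 0 0.08" --pt "-0.19 -0.047 0 0.1" --pt "-0.235 -0.058 0 0.12" --pt "-0.28 -0.069 0 0.14" --pt "-0.325 -0.081 0 0.15" --pt "-0.37 -0.092 0 0.17" --pt "-0.415 -0.103 0 0.18" --pt "-0.46 -0.114 0 0.19" --pt "-0.505 -0.125 0 0.197"

```text
clock: 29.25
eef_pos: [509.6, -80.0, 207.0]
eef_rot: [-3.141, -0.0, 1.57]
wrist_force: [0.8, -0.0, -1.2]
finger_gap: 39.7
finger_force: 25.0
```

Request:
move_arm --pt "-0.05 -0.01 0 0" --pt "-0.09 -0.02 0 0" --pt "-0.11 -0.027 0 0" --pt "-0.119 -0.03 0 0" --pt "-0.119 -0.03 0 0"

```text
clock: 29.75
eef_pos: [480.1, -197.6, 207.0]
eef_rot: [-3.141, -0.0, 1.57]
wrist_force: [-0.2, 0.3, -1.3]
finger_gap: 39.4
finger_force: 25.0
```

```bash
python3 -c "
from h import *
go(505,-200,42,np.pi/2)
"
```

```text
move [-0.0025  0.025   0.165 ] -0.0012 pos [ 480.1 -197.6  207. ] rot [-3.141 -0.     1.57 ] j [-0.46  0.23  1.61  0.    1.31 -0.46]
```

Request:
move_arm --pt "-0.001 0.012 0.01 0" --pt "-0.002 0.025 0.03 0" --pt "-0.002 0.025 0.06 0" --pt "-0.002 0.025 0.09 0" --pt "-0.002 0.025 0.12 0" --pt "-0.002 0.025 0.145 0" --pt "-0.002 0.025 0.158 0" --pt "-0.002 0.025 0.162 0" --pt "-0.002 0.025 0.162 0"

```text
clock: 30.65
eef_pos: [505.5, -198.5, 45.5]
eef_rot: [-3.141, -0.001, 1.572]
wrist_force: [-0.0, -0.0, -1.2]
finger_gap: 39.9
finger_force: 25.0
```

Request:
move_arm --pt "0 0 0 0" --pt "0 0 0 0" --pt "0 0 0 0" --pt "0 0 -0.01 0" --pt "0 0 -0.04 0" --pt "0 0 -0.08 0" --pt "0 0 -0.12 0" --pt "0 0 -0.15 0" --pt "0 0 -0.16 0" --jaw 0.052

```text
clock: 31.55
eef_pos: [506.3, -199.6, 209.5]
eef_rot: [3.137, 0.002, 1.571]
wrist_force: [-0.3, 0.1, 0.7]
finger_gap: 51.7
finger_force: 0.0
```

```bash
python3 -c "
from h import *
go(521.5,-32.5,205,np.radians(92.5))
"
```

```text
move [0.1671 0.0152 0.0042] -0.0437 pos [ 506.3 -199.6  209.5] rot [3.137e+00 2.000e-03 1.571e+00] j [-0.44  0.28  1.54  0.    1.32 -0.44]
```

Request:
move_arm --pt "0.02 0.002 0 -0.02" --pt "0.05 0.004 0 -0.043" --pt "0.09 0.008 0 -0.043" --pt "0.13 0.012 0.01 -0.043" --pt "0.16 0.015 0.03 -0.043" --pt "0.167 0.015 0.07 -0.043" --pt "0.167 0.015 0.11 -0.043" --pt "0.167 0.015 0.15 -0.043" --pt "0.167 0.015 0.18 -0.043" --pt "0.167 0.015 0.196 -0.043" --pt "0.167 0.015 0.2 -0.043" --pt "0.167 0.015 0.2 -0.043" --jaw 0.07

```text
clock: 32.75
eef_pos: [520.1, -32.2, 5.1]
eef_rot: [-3.14, -0.0, 1.614]
wrist_force: [0.4, -0.1, 0.5]
finger_gap: 70.1
finger_force: 0.0
```

Request:
move_arm --pt "0 0 0 0" --pt "0 0 0 0" --pt "0 0 0 0" --pt "0 0 0 0" --pt "0 0 0 0" --pt "0 0 0 0" --jaw 0.02

```text
clock: 33.35
eef_pos: [520.7, -32.3, 5.9]
eef_rot: [3.141, 0.0, 1.614]
wrist_force: [-1.3, -0.2, 6.7]
finger_gap: 39.8
finger_force: 24.9
```

Request:
move_arm --pt "0 0 -0.015 0" --pt "0 0 -0.045 0" --pt "0 0 -0.085 0" --pt "0 0 -0.125 0" --pt "0 0 -0.165 0" --pt "0 0 -0.19 0" --pt "0 0 -0.2 0" --pt "0 0 -0.2 0"

```text
clock: 34.15
eef_pos: [520.7, -32.3, 205.8]
eef_rot: [3.14, 0.0, 1.614]
wrist_force: [0.8, 0.6, -2.1]
finger_gap: 39.3
finger_force: 24.9
```

```bash
python3 -c "
from h import *
import pickle
c=cam('side'); pickle.dump(dict(c),open('s8.pkl','wb'))
W=cloud(c).reshape(-1,3)
m=(np.hypot(W[:,0]-537,W[:,1]+237)<100); W=W[m]
for x in range(622,440,-15):
    print(x,[int(np.percentile(q,90)) if len(q) else -1 for q in [W[(abs(W[:,0]-x)<7.5)&(abs(W[:,1]-y)<7.5)][:,2] for y in range(-155,-335,-15)]])
go(567,-215,205,np.pi/2)
"
```

```text
622 [-1, -1, 114, 118, 124, 124, 125, 109, 122, 113, -1, -1]
607 [1, 115, 113, -1, -1, -1, -1, -1, 91, 117, 63, -1]
592 [118, 115, -1, -1, -1, -1, -1, -1, -1, 7, 62, -1]
577 [114, -1, -1, -1, -1, -1, -1, -1, -1, -1, 72, 98]
562 [93, -1, -1, -1, -1, -1, -1, -1, 70, 74, 68, 95]
547 [35, -1, -1, -1, -1, -1, -1, -1, 70, 72, 69, 95]
532 [33, -1, -1, -1, -1, -1, -1, -1, -1, -1, -1, 90]
517 [6, -1, -1, -1, -1, -1, -1, -1, -1, 118, -1, -1]
502 [87, -1, -1, -1, -1, -1, -1, 66, 85, 73, -1, -1]
487 [115, 27, -1, -1, -1, -1, -1, 65, 85, 116, 121, 59]
472 [119, 115, -1, -1, -1, -1, -1, -1, 48, 86, 114, 23]
457 [-1, 115, 117, 102, -1, -1, -1, -1, 111, 119, 77, -1]
442 [-1, -1, 102, 117, 118, 120, 2, 102, 98, -1, -1, -1]
move [-0.1847  0.0389 -0.0007] 0.043 pos [520.2 -32.2 204.4] rot [-3.141 -0.     1.614] j [-0.13  0.24  1.6   0.    1.3  -0.18]
```

Request:
move_arm --pt "-0.015 0.003 0 0.02" --pt "-0.045 0.01 0 0.043" --pt "-0.085 0.018 0 0.043" --pt "-0.125 0.027 0 0.043" --pt "-0.16 0.034 0 0.043" --pt "-0.185 0.039 0 0.043" --pt "-0.189 0.039 0.02 0.043" --pt "-0.189 0.039 0.05 0.043" --pt "-0.189 0.039 0.09 0.043" --pt "-0.189 0.039 0.12 0.043" --pt "-0.189 0.039 0.145 0.043" --pt "-0.189 0.039 0.15 0.043"

```text
clock: 35.4
eef_pos: [565.3, -219.3, 50.8]
eef_rot: [-3.135, -0.003, 1.57]
wrist_force: [-0.7, -0.2, -0.9]
finger_gap: 39.6
finger_force: 24.9
```

Request:
move_arm --pt "0 0 0.003 0" --pt "0 0 0.003 0" --pt "0 0 0.003 0"

```text
clock: 35.7
eef_pos: [568.1, -219.8, 53.6]
eef_rot: [3.14, 0.001, 1.571]
wrist_force: [-0.1, -0.4, -1.0]
finger_gap: 40.1
finger_force: 24.9
```

Request:
move_arm --pt "0 0 0 0" --pt "0 0 0 0" --pt "0 0 0 0" --pt "0 0 -0.01 0" --pt "0 0 -0.04 0" --pt "0 0 -0.08 0" --pt "0 0 -0.12 0" --pt "0 0 -0.15 0" --pt "0 0 -0.16 0" --jaw 0.055

```text
clock: 36.6
eef_pos: [568.4, -219.7, 216.7]
eef_rot: [3.136, 0.002, 1.571]
wrist_force: [-0.5, -0.7, -0.1]
finger_gap: 55.3
finger_force: 0.0
```

```bash
python3 -c "
from h import *
go(509.5,-296,205,np.radians(74))
go(537,-30,205,np.radians(74))
"
```

```text
move [-0.0763 -0.0589  0.0116] 0.2793 pos [ 568.4 -219.7  216.7] rot [3.136e+00 2.000e-03 1.571e+00] j [-0.43  0.42  1.33  0.    1.38 -0.43]
move [ 0.1897 -0.0314  0.0111] 0.2793 pos [ 568.4 -219.7  216.7] rot [3.136e+00 2.000e-03 1.571e+00] j [-0.43  0.42  1.33  0.    1.38 -0.43]
```

Request:
move_arm --pt "0.03 0 0 0.05" --pt "0.07 0 0 0.1" --pt "0.115 0 0 0.15" --pt "0.16 0 0 0.2" --pt "0.205 0 0 0.25" --pt "0.24 0 0 0.28" --pt "0.26 0 0 0.28" --pt "0.26 0 0 0.28"

```text
clock: 37.4
eef_pos: [567.1, 42.8, 211.8]
eef_rot: [-3.14, 0.0, 1.294]
wrist_force: [-0.2, -0.5, -0.5]
finger_gap: 54.9
finger_force: 0.0
```

```bash
python3 -c "
from h import *
c=cam('top'); save(c,'tin9',(355,165,445,255),6)
W=cloud(c);h=cv2.cvtColor(c['frame'],cv2.COLOR_BGR2HSV)
P=W[(np.hypot(W[...,0]-505,W[...,1]+303)<35)&(W[...,2]>112)&(h[...,1]>110)]
print(len(P),cv2.minAreaRect(P[:,:2].astype(np.float32)),np.percentile(P[:,2],[5,50,95]))
W=W.reshape(-1,3);W=W[(np.hypot(W[:,0]-537,W[:,1]+237)<100)]
for x in range(622,440,-15):
    print(x,[int(np.percentile(q,90)) if len(q) else -1 for q in [W[(abs(W[:,0]-x)<7.5)&(abs(W[:,1]-y)<7.5)][:,2] for y in range(-155,-335,-15)]])
go(509.5,-296,205,np.radians(74))
"
```

```text
Traceback (most recent call last):
IndexError: index -1 is out of bounds for axis 0 with size 0
```

View pics/tin9.png

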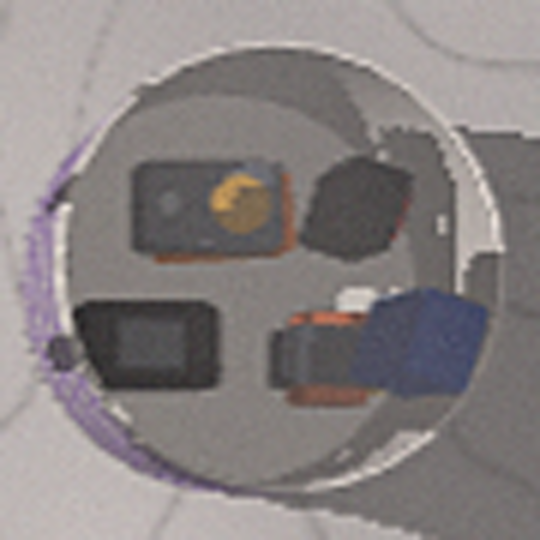

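The adaptor lies flat at (150,345) and the gearbox sits on the relay at (210,205). The capacitor is unchanged at (430,340), so I'll lift it by its top and move it onto the adaptor.

```bash
python3 -c "
from h import *
go(509.5,-296,180,np.radians(74))
"
```

```text
move [-0.3402  0.0371  0.0319] 0.0012 pos [567.2  41.3 211.8] rot [-3.141  0.     1.293] j [ 0.01  0.34  1.46 -0.    1.35  0.29]
```

Request:
move_arm --pt "-0.02 0.002 0 0.001" --pt "-0.06 0.007 0 0.001" --pt "-0.105 0.011 0 0.001" --pt "-0.15 0.016 0 0.001" --pt "-0.195 0.021 0 0.001" --pt "-0.24 0.026 0 0.001" --pt "-0.285 0.031 0 0.001" --pt "-0.32 0.035 0 0.001" --pt "-0.335 0.037 0.01 0.001" --pt "-0.34 0.037 0.025 0.001" --pt "-0.34 0.037 0.032 0.001" --pt "-0.34 0.037 0.032 0.001" --jaw 0.048

```text
clock: 38.65
eef_pos: [508.9, -294.9, 178.6]
eef_rot: [-3.139, -0.001, 1.291]
wrist_force: [-0.1, -0.0, -0.1]
finger_gap: 48.3
finger_force: 0.0
```

```bash
python3 -c "
from h import *
go(510,-296,102,np.radians(74))
c=cam('side');W=cloud(c);h=cv2.cvtColor(c['frame'],cv2.COLOR_BGR2HSV)
m=(np.hypot(W[...,0]-505,W[...,1]+303)<40)&(W[...,2]>95)&(W[...,2]<135)&(h[...,1]>110)&(abs(h[...,0].astype(int)-112)<12)
P=W[m]; print(len(P),P.min(0).round(),P.max(0).round())
save(c,'side10',(270,60,400,190),4.5)
"
```

```text
move [-0.0008  0.0016  0.0766] -0.0007 pos [ 508.9 -294.9  178.6] rot [-3.139e+00 -1.000e-03  1.291e+00] j [-0.59  0.41  1.44  0.    1.3  -0.31]
149 [ 484. -316.   95.] [ 524. -280.  132.]
```

View pics/side10.png

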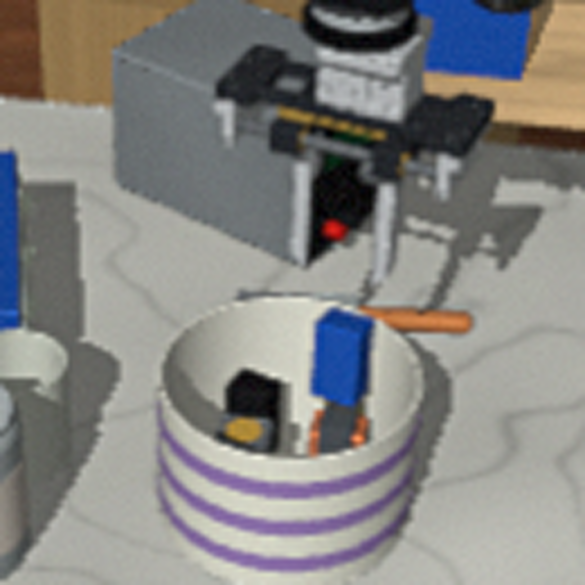

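Request:
move_arm --pt "-0.001 0 0.02 0" --pt "-0.001 0 0.04 0" --pt "-0.001 0 0.05 0" --pt "-0.001 0 0.06 0" --pt "-0.001 0 0.068 0" --pt "-0.001 0 0.075 0" --pt "-0.001 0 0.075 0"

```text
clock: 39.4
eef_pos: [508.7, -297.1, 104.8]
eef_rot: [-3.141, -0.0, 1.29]
wrist_force: [1.0, -0.7, -0.1]
finger_gap: 48.1
finger_force: 0.0
```

Request:
move_arm --pt "0 0 0 0" --pt "0 0 0 0" --pt "0 0 0 0" --pt "0 0 0 0" --pt "0 0 0 0" --jaw 0.02 --squeeze 20

```text
clock: 39.9
eef_pos: [509.1, -297.4, 105.8]
eef_rot: [3.141, 0.0, 1.29]
wrist_force: [-0.1, 0.1, 1.3]
finger_gap: 38.2
finger_force: 19.7
```

Request:
move_arm --pt "0 0 -0.01 0" --pt "0 0 -0.03 0" --pt "0 0 -0.055 0" --pt "0 0 -0.08 0" --pt "0 0 -0.1 0" --pt "0 0 -0.1 0"

```text
clock: 40.5
eef_pos: [509.7, -297.8, 208.7]
eef_rot: [3.137, 0.001, 1.29]
wrist_force: [-0.6, -1.1, 0.1]
finger_gap: 38.4
finger_force: 19.7
```

```bash
python3 -c "
from h import *
go(505,-197,205)
"
```

```text
move [ 0.0956 -0.0324  0.0034] 0 pos [ 509.7 -297.8  208.7] rot [3.137e+00 1.000e-03 1.290e+00] j [-0.59  0.38  1.4   0.    1.35 -0.31]
```

Request:
move_arm --pt "0.01 -0.003 0 0" --pt "0.03 -0.01 0 0" --pt "0.055 -0.019 0 0" --pt "0.08 -0.027 0 0" --pt "0.094 -0.032 0.01 0" --pt "0.096 -0.032 0.04 0" --pt "0.096 -0.032 0.075 0" --pt "0.096 -0.032 0.1 0" --pt "0.096 -0.032 0.115 0" --pt "0.096 -0.032 0.121 0" --pt "0.096 -0.032 0.121 0"

```text
clock: 41.6
eef_pos: [504.1, -195.5, 83.4]
eef_rot: [-3.139, -0.0, 1.29]
wrist_force: [0.3, -1.0, -1.4]
finger_gap: 38.2
finger_force: 19.8
```

Request:
move_arm --pt "0 0 0.002 0" --pt "0 0 0.004 0" --pt "0 0 0.005 0" --pt "0 0 0.005 0"

```text
clock: 42.0
eef_pos: [505.1, -196.3, 80.4]
eef_rot: [3.14, 0.0, 1.29]
wrist_force: [-1.4, 0.5, 5.6]
finger_gap: 38.1
finger_force: 20.0
```

Contact is felt, so I release and withdraw, then look again and locate the lid.

Request:
move_arm --pt "0 0 0 0" --pt "0 0 0 0" --pt "0 0 0 0" --pt "0 0 -0.01 0" --pt "0 0 -0.04 0" --pt "0 0 -0.08 0" --pt "0 0 -0.12 0" --pt "0 0 -0.13 0" --jaw 0.05

```text
clock: 42.8
eef_pos: [505.9, -196.7, 214.6]
eef_rot: [3.135, 0.001, 1.29]
wrist_force: [0.5, -0.6, 0.5]
finger_gap: 49.8
finger_force: 0.0
```

Request:
move_arm --pt "0.03 0 0 0" --pt "0.07 0 0 0" --pt "0.115 0 0 0" --pt "0.16 0 0 0" --pt "0.205 0 0 0" --pt "0.25 0 0 0" --pt "0.28 0 0 0" --pt "0.29 0 0 0" --pt "0.29 0 0 0" --jaw 0.07

```text
clock: 43.7
eef_pos: [585.1, 83.0, 209.1]
eef_rot: [-3.141, 0.0, 1.291]
wrist_force: [0.6, -0.3, 0.8]
finger_gap: 69.7
finger_force: 0.0
```

```bash
python3 -c "
from h import *
c=cam('top'); d=cam('side')
a=cv2.resize(c['frame'][165:255,355:445],(390,390),interpolation=cv2.INTER_CUBIC); b=cv2.resize(d['frame'][100:290,265:465],(400,380),interpolation=cv2.INTER_CUBIC)
cv2.imwrite('pics/ab11.png',np.hstack([a,cv2.copyMakeBorder(b,0,10,0,0,0)]))
W=cloud(c).reshape(-1,3)
m=(abs(W[:,2]-123)<8)&(np.hypot(W[:,0]-537,W[:,1]+238)<110); R=W[m][:,:2]
A=np.c_[2*R,np.ones(len(R))]; s=np.linalg.lstsq(A,(R**2).sum(1),rcond=None)[0]; print('tin',s[:2],len(R))
r=np.hypot(W[:,0]-s[0],W[:,1]-s[1]); print('max inside',np.sort(W[r<84][:,2])[-8:].round())
for n,q in(('top',c),('side',d)):
    V=cloud(q).reshape(-1,3); 
    for nm,lo,hi,rr in(('disc',8,20,130),('knob',40,60,130)):
        P=V[(np.hypot(V[:,0]-395,V[:,1]-80)<rr)&(V[:,2]>lo)&(V[:,2]<hi)][:,:2].astype(np.float32)
        print(n,nm,len(P),cv2.minAreaRect(P) if len(P)>5 else '')
go(395,80,200,0.296)
"
```

```text
tin [ 538.05918358 -237.98015812] 385
max inside [103. 103. 103. 103. 104. 104. 104. 105.]
top disc 633 ((411.49078369140625, 3.8880271911621094), (160.0760498046875, 43.43579864501953), 9.525052070617676)
top knob 0 
side disc 2887 ((394.9704284667969, 83.6787109375), (195.70809936523438, 195.12103271484375), 44.957763671875)
side knob 102 ((394.21478271484375, 85.10623168945312), (28.994775772094727, 29.997760772705078), 73.68971252441406)
move [-0.0541 -0.1821  0.0094] 0.9932 pos [585.   81.3 209.3] rot [-3.141  0.     1.289] j [ 0.08  0.39  1.39 -0.    1.36  0.36]
```

View pics/ab11.png

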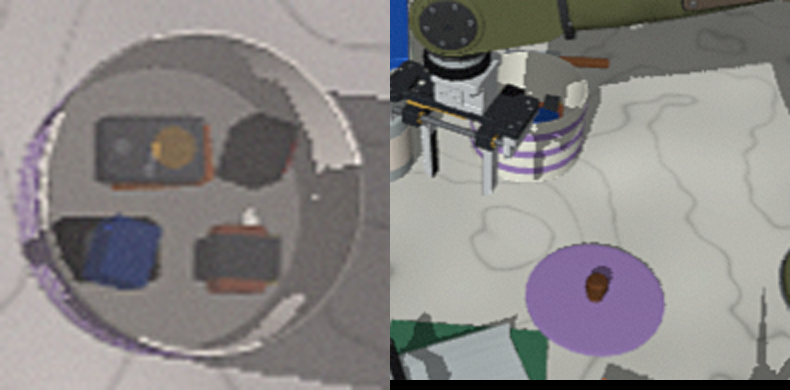

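Request:
move_arm --pt "-0.003 -0.01 0 0.1" --pt "-0.009 -0.03 0 0.23" --pt "-0.017 -0.055 0 0.36" --pt "-0.025 -0.085 0 0.49" --pt "-0.034 -0.115 0 0.62" --pt "-0.043 -0.145 0 0.75" --pt "-0.05 -0.168 0 0.87" --pt "-0.054 -0.182 0 0.96" --pt "-0.054 -0.182 0 0.993" --pt "-0.054 -0.182 0.03 0.993" --pt "-0.054 -0.182 0.07 0.993" --pt "-0.054 -0.182 0.1 0.993"

```text
clock: 45.0
eef_pos: [394.7, 79.7, 108.0]
eef_rot: [3.141, 0.0, 0.295]
wrist_force: [0.8, 0.7, -0.2]
finger_gap: 70.1
finger_force: 0.0
```

```bash
python3 -c "
from h import *
go(395,81,22.5,0.296)
"
```

```text
move [ 0.0007 -0.0011  0.0855] -0.0011 pos [394.7  79.7 108. ] rot [3.141 0.    0.295] j [ 0.11  0.09  2.02 -0.    1.03  1.38]
```

Request:
move_arm --pt "0 -0.001 0.025 0" --pt "0 -0.001 0.05 0" --pt "0 -0.001 0.07 0" --pt "0 -0.001 0.08 0" --pt "0 -0.001 0.085 0" --pt "0 -0.001 0.085 0"

```text
clock: 45.6
eef_pos: [395.1, 81.5, 24.6]
eef_rot: [3.142, -0.0, 0.296]
wrist_force: [-0.3, -0.1, 1.0]
finger_gap: 70.1
finger_force: 0.0
```

Request:
move_arm --pt "0 0 0 0" --pt "0 0 0 0" --pt "0 0 0 0" --pt "0 0 0 0" --pt "0 0 0 0" --pt "0 0 0 0" --pt "0 0 0 0" --jaw 0.02 --squeeze 25

```text
clock: 46.3
eef_pos: [395.1, 82.0, 24.5]
eef_rot: [3.142, -0.0, 0.297]
wrist_force: [0.1, -0.3, 2.0]
finger_gap: 31.5
finger_force: 25.0
```

Request:
move_arm --pt "0 0 -0.015 0" --pt "0 0 -0.045 0" --pt "0 0 -0.085 0" --pt "0 0 -0.125 0" --pt "0 0 -0.165 0" --pt "0 0 -0.2 0" --pt "0 0 -0.215 0" --pt "0 0 -0.215 0" --pt "0 0 -0.215 0"

```text
clock: 47.2
eef_pos: [394.7, 81.9, 238.4]
eef_rot: [-3.141, 0.001, 0.297]
wrist_force: [0.2, -0.1, -1.7]
finger_gap: 31.6
finger_force: 25.0
```

```bash
python3 -c "
from h import *
go(537,-238,237,0.296)
"
```

```text
move [0.0425 0.3476 0.0013] 0.0008 pos [394.7  81.9 238.4] rot [-3.141e+00  1.000e-03  2.970e-01] j [ 0.11 -0.06  1.85  0.    1.36  1.39]
```

Request:
move_arm --pt "0.002 0.02 0 0" --pt "0.006 0.05 0 0" --pt "0.01 0.085 0 0" --pt "0.015 0.12 0 0" --pt "0.02 0.155 0 0" --pt "0.024 0.19 0 0" --pt "0.028 0.225 0 0" --pt "0.033 0.26 0 0" --pt "0.037 0.295 0 0" --pt "0.04 0.325 0 0" --pt "0.042 0.347 0 0" --pt "0.042 0.348 0 0"

```text
clock: 48.4
eef_pos: [536.8, -240.3, 236.6]
eef_rot: [-3.139, 0.003, 0.295]
wrist_force: [-0.5, 0.3, -2.1]
finger_gap: 31.8
finger_force: 25.0
```

```bash
python3 -c "
from h import *
c=cam('side'); W=cloud(c).reshape(-1,3)
P=W[(np.hypot(W[:,0]-537,W[:,1]+238)<110)&(W[:,2]>220)&(W[:,2]<236)]
print(len(P),cv2.minAreaRect(P[:,:2].astype(np.float32)),np.linalg.lstsq(np.c_[P[:,:2]-[537,-238],np.ones(len(P))],P[:,2],rcond=None)[0].round(3))
R=W[(abs(W[:,2]-124)<4)&(np.hypot(W[:,0]-537,W[:,1]+238)<103)]
print(len(R),R.min(0),R.max(0))
go(536.5,-238,160,0.296)
"
```

```text
1730 ((536.080322265625, -236.86900329589844), (192.8941650390625, 198.078857421875), 4.018410682678223) [7.00000e-03 1.00000e-03 2.27886e+02]
173 [ 441.122539   -304.34393489  120.03856812] [ 630.06346882 -139.15063576  127.70102618]
move [ 0.0005 -0.0009  0.077 ] -0.0005 pos [ 536.5 -239.1  237. ] rot [-3.139e+00  3.000e-03  2.950e-01] j [-0.48  0.37  1.36  0.    1.42  0.79]
```

Request:
move_arm --pt "0 -0.001 0.02 0" --pt "0 -0.001 0.045 0" --pt "0 -0.001 0.065 0" --pt "0 -0.001 0.078 0" --pt "0 -0.001 0.083 0" --pt "0 -0.001 0.086 0" --pt "0 -0.001 0.086 0"

```text
clock: 49.15
eef_pos: [536.8, -237.5, 153.8]
eef_rot: [3.141, -0.0, 0.297]
wrist_force: [0.6, -0.2, -0.9]
finger_gap: 31.6
finger_force: 25.0
```

Request:
move_arm --pt "0 0 0.003 0" --pt "0 0 0.006 0" --pt "0 0 0.009 0" --pt "0 0 0.011 0" --pt "0 0 0.012 0" --pt "0 0 0.012 0"

```text
clock: 49.75
eef_pos: [536.6, -237.6, 141.3]
eef_rot: [-3.141, 0.0, 0.297]
wrist_force: [-0.2, 0.3, -1.6]
finger_gap: 31.7
finger_force: 25.0
```

Now 141 with no contact force, so the plug is inside the mouth. A little further down.

Request:
move_arm --pt "0 0 0.001 0" --pt "0 0 0.002 0" --pt "0 0 0.003 0" --pt "0 0 0.003 0"

```text
clock: 50.15
eef_pos: [536.9, -237.6, 138.7]
eef_rot: [3.141, -0.0, 0.297]
wrist_force: [0.2, 0.9, 1.3]
finger_gap: 31.4
finger_force: 25.0
```

Request:
move_arm --pt "0 0 0 0" --pt "0 0 0 0" --pt "0 0 0 0" --pt "0 0 0 0" --pt "0 0 -0.01 0" --pt "0 0 -0.04 0" --pt "0 0 -0.08 0" --pt "0 0 -0.11 0" --pt "0 0 -0.11 0" --jaw 0.07

```text
clock: 51.05
eef_pos: [537.8, -238.1, 253.8]
eef_rot: [3.136, -0.006, 0.297]
wrist_force: [-0.0, 0.3, 0.4]
finger_gap: 70.3
finger_force: 0.0
```

Request:
move_arm --pt "0 -0.03 0 0" --pt "0 -0.07 0 0" --pt "0 -0.115 0 0" --pt "0 -0.16 0 0" --pt "0 -0.2 0 0" --pt "0 -0.23 0 0" --pt "0 -0.24 0 0"

```text
clock: 51.75
eef_pos: [465.7, -6.1, 248.6]
eef_rot: [-3.141, -0.0, 0.299]
wrist_force: [0.1, -0.1, -0.2]
finger_gap: 70.1
finger_force: 0.0
```

```bash
python3 -c "
from h import *
for n in ('top','side'):
    c=cam(n); W=cloud(c).reshape(-1,3)
    P=W[(np.hypot(W[:,0]-537,W[:,1]+238)<110)&(W[:,2]>118)&(W[:,2]<138)]
    A=np.c_[P[:,:2]-[537,-238],np.ones(len(P))]
    print(n,len(P),cv2.minAreaRect(P[:,:2].astype(np.float32)),np.linalg.lstsq(A,P[:,2],rcond=None)[0].round(4))
    save(c,n+'12',None,1.25) 
"
```

```text
top 4646 ((538.1216430664062, -238.45115661621094), (195.09695434570312, 195.92665100097656), 57.41596984863281) [8.00000e-04 2.00000e-04 1.27293e+02]
side 1331 ((550.0137329101562, -225.34698486328125), (159.04644775390625, 198.3844451904297), 30.11829376220703) [-7.000000e-04 -9.000000e-03  1.293712e+02]
```

View pics/side12.png

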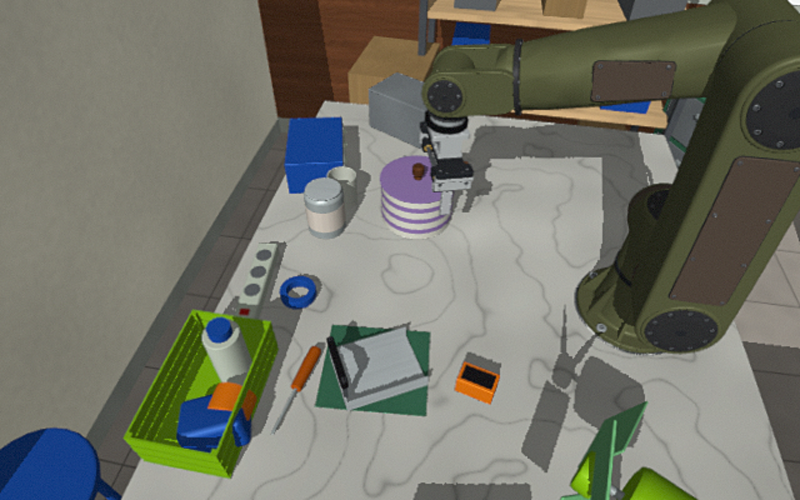

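The lid is level, and its disc reads 127.3 high in the top view against 127.2 at the start. The picture shows the pan empty on the mat, the bench clear of loose parts and the bystanders where they were.

```bash
python3 -c "
from cell import manip
print(manip.sign_off())"
```

```text
the job is handed in; nothing more can be done
None
```

The job is handed in: all six parts are in the tin with the lid seated level, and the empty pan is flat on its mat; after tipping, I lifted the capacitor off the transformer by hand and set it on the adaptor, because it stood too high for the lid.

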